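Crank a roller table's stabilizer leg down to its ground pad

TASK

The little roller table on the bench has two outrigger stabilizer legs, and the one with the red crank knob still hangs clear of its plywood pad. Take that red knob and wind the crank clockwise (seen from above) until its foot meets the pad and you feel the crank load rise clearly, so that the foot presses firmly on the pad, without forcing it on to the crank's end stop; then let go. Leave the other leg's crank (black knob), the board, the tape roll and the glue bottle alone.

Things in the scene. Friction and masses are not known exactly. Their poses are not given: they have to be found in the camera images.
- crank_knob (a point): centre of the raised leg's red crank knob: upright round grip, 26 mm in diameter, 54 mm tall, centre 247 mm above the bench. It spins freely on its pin, so it can be held and taken round without turning the gripper. It sits on a flat crank arm 70 mm from the crank axis; the arm's top is 32 mm and the hub's top 28 mm below this point, all else within 130 mm of the axis lower still
- crank_axis (a point): point on the vertical crank axis of the raised leg, level with the knob's centre; fixed. The knob travels round it on a level circle of radius 70 mm. The leg is a round steel column with a grey gear head 72 mm wide, at either end of the roller table
- crank (a joint): raised leg's crank angle, rad; grows clockwise seen from above; end stop 6.2, starts at 0 to 2.3. Each rad lowers the foot 4.8 mm; it hangs clear of the pad for the first 1.8 to 4.3 rad of cranking. Friction takes about 6 N at the knob and holds the crank where it is left. Past first touch the sprung foot adds 58 N of pressure per rad, felt as 4 N more at the knob
- foot: round black rubber foot of the raised leg, 68 mm in diameter, 10 mm thick; origin at the centre of its underside. It moves only up and down, straight below the crank axis.
- pad: loose square plywood ground pad 120 x 120 x 18 mm under the raised leg's foot; origin at the centre of its underside.
- crank_b_knob (a point): centre of the black crank knob of the other, identical leg, whose foot already stands on its pad; leave alone.
- board_mid (a point): centre of a pine board, 90 x 280 x 19 mm, lying on the rollers with its top 179 mm above the bench; leave alone.
- tape: yellow roll of tape lying flat on the bench behind the roller table, 100 mm in diameter, 25 mm high; origin at the centre of its underside; leave alone.
- glue: white glue bottle with an orange cap standing on the bench behind the roller table, 56 mm in diameter, 130 mm tall; origin at the centre of its underside; leave alone.
Mind the look-alikes: they are no part of the job. Leave any blue, pink or purple look-alike of the pad alone.

How it is judged:
By the outcome, as a careful person would: the job done as asked, in the order asked, and still so for the second after the job is handed in, with the robot touching nothing.
It also fails if it takes over 48 s, if anything falls off the work surface, if the arm or the gripper's body presses on something with over 40 N, if the wrist force passes 120 N, or if a joint passes its speed limit or range.

ROBOT

A 7-joint arm with a two-finger parallel gripper is mounted at the origin on the work surface. World frame = base frame: x ahead of the robot, y to its left, z up, the work surface at z = 0. Lengths are in mm, angles in rad, forces in N, time in s.
With the tool pointing down it reaches from about 400 to 875 mm from the base axis. Payload 4.4 kg.
Tool frame: the origin (TCP) lies midway between the tips of the shut fingers; the grasp point (between the pads) lies behind it (ctrl.grip_point_offset is the x of the grasp point in the tool frame, in mm); x points along the fingers, z is the direction in which the jaws open and shut, and the axes are right-handed (so a half turn about x gives the same grasp; the last joint's range is limited). The gripper opens to 85 mm and grips with 20 to 120 N. Pads are 22 mm wide; open, the fingers measure 114 mm over their backs; the gripper's body (76 mm by 85 mm) begins 54 mm behind the grasp point. The pads swing forward as they close: fully open they stand 13 mm farther back than shut.
Start: joints at [-1.349, 0.628, 0.038, 1.517, -0.027, 0.996, -0.02], TCP at [184.474, 623.287, 231.313] pointing down, gripper open.
Joint ranges: [-3.06, 3.06], [-0.37, 2.12], [-1.25, 1.32], [0.18, 2.47], [-1.1, 4.24], [0.23, 1.98], [-2.94, 2.94]. Speed limits (rad/s): [2.57, 2.57, 3.14, 3.14, 3.14, 3.14, 3.14].

INTERFACE

Orientations are given as [roll, pitch, yaw] about the fixed x, y, z axes, in that order (R = Rz(yaw) Ry(pitch) Rx(roll)).
In Python, from cell import status, eyes, ctrl gives the robot as it stands. The module is installed in compiled form; this text tells all that it offers.
- The arm moves only by the tool apply_moves, never from a script. Its argument "targets" is a list of rows, each a list of 3 entries, a list of its own where there are three numbers: the shift along the tool's x, y, z in mm, then the turn about the tool's x in degrees, then the finger opening in mm, from 0 to 85.4. In form: [[[dx, dy, dz], roll, claw], ...]. A call has 1 to 10 rows; each row shifts and turns the pose as measured when the row begins, along the tool's axes as they then stand; what a row does not reach is not made up. A row lasts 1/8 s, in which the tool goes at most 62.5 mm and 10.7 degrees, less where a joint would pass 70% of its speed; a pose out of reach is approached as far as the arm can. A call is refused whole if a number of a shift passes 62.5 or a number of a turn 10.7, either way. A call with a gripper value outside its range is refused whole. The fingers move at their own pace and stop on an object; the grip force is fixed at half the most. Time passes only in rows, so rows that do not move let the fingers close. It gives the time, the measured TCP pose, the force and the opening at its end, in the units of the state.
- status.read_state(): the state, without advancing time (a new reading comes with each control period).
- eyes.get_image(name): name is "scene" or "top" or "wrist"; returns (picture, depth): 400x640x3 uint8, blue, green, red; 400x640 float32, mm along the optical axis (not along the pixel's ray), 0 where there is no reading.
- eyes.camera_params(name): a dict with "fx", "fy", "cx", "cy" (pixels), "dist" ([k1, k2, p1, p2, k3] as OpenCV has them; the pictures are not rectified), "R" (3x3) and "t" (3): a world point X has camera coordinates R X + t. Camera axes: x right, y down, z forward; pixel columns grow to the right and rows downward; lengths in mm; the calibration is good to about 2 mm. A picture is of the moment at which its call begins: read the wrist's pose just before it. camera_params takes no time and is no camera call; for the wrist camera it gives the pose at the moment of the call.
- ctrl.finish_job(): hands the job in, once; it reports no verdict.
The state is a dict: "clock": time; "qpos": joint angles; "qd": joint speeds; "tau": joint torques, N m; "eef_pos": TCP position; "tool_rot": TCP orientation; "force": force on the tool from outside, world axes, zero at the start; "torque": the same for the moment, N m; "width": finger opening in mm.
Only numpy, scipy, OpenCV 4.12 (cv2) and the standard library are available. Lean on these libraries where they do the work, as an engineer would, in place of code of your own. Each camera call takes 0.05 s, during which the arm holds its last target.

## Working session

There is one attempt and no reset: what is moved stays moved. The work goes in short steps, Python scripts to look and compute and a tool call to move; the robot and the scene stay as the last step left them, time stands still between calls to the robot, and variables do not carry over. Pictures are saved under pics/ and viewed, and the job is handed in when it is done.

Besides the shell and the picture viewer there is one more tool, called after "Request:" as name([rows], argument=value, ...), one row to a line, values as JSON. apply_moves: Moves the arm, as the interface text tells. Its arguments: {"type":"object","properties":{"targets":{"type":"array"}},"required":["targets"]}

```bash
mkdir -p pics; python3 - <<'E'
from cell import status, eyes, ctrl
import cv2
print(status.read_state(), ctrl.grip_point_offset)
for n in ("scene","top"):
    p,d=eyes.get_image(n); cv2.imwrite(f"pics/{n}0.png",p)
    print(n,eyes.camera_params(n))
E
```

```text
{'clock': 0.0, 'qpos': array([-1.34878104,  0.62931792,  0.03843111,  1.51842241, -0.02695943,
        0.9963067 , -0.01999798]), 'qd': array([-6.82778333e-04,  3.02044055e-04,  1.81978938e-03,  1.40493572e-03,
        5.07966304e-05, -3.45238743e-04, -1.03270693e-03]), 'tau': array([ 1.04304838e-04, -5.63384521e+01,  1.22582238e+00, -1.93446565e+01,
        1.08703226e-02,  1.01466884e-02,  7.50780345e-06]), 'eef_pos': array([184.30050538, 622.64076513, 230.3897956 ]), 'tool_rot': array([-3.11422875,  1.56885964, -1.83121607]), 'force': array([-0.80100358,  0.3539024 ,  0.43149848]), 'torque': array([0.03130599, 0.02552846, 0.00200702]), 'width': 85.60850434456619} -18.700000000000003
scene {'fx': 474.60201001483586, 'fy': 474.60201001483586, 'cx': 321.64572362582146, 'cy': 205.92415159450312, 'dist': array([-0.09077954,  0.        ,  0.        ,  0.        ,  0.        ]), 'R': array([[ 0.15089891,  0.98853504, -0.0052903 ],
       [ 0.68322985, -0.10815906, -0.7221486 ],
       [-0.71444139,  0.10535695, -0.69171773]]), 't': array([ -13.51542282, -262.6862272 , 1627.16044976])}
top {'fx': 498.8036522023872, 'fy': 498.8036522023872, 'cx': 329.3845445390712, 'cy': 198.03220313887047, 'dist': array([-0.07017899,  0.        ,  0.        ,  0.        ,  0.        ]), 'R': array([[-1.54050289e-03, -9.99975856e-01,  6.77600754e-03],
       [-9.91975715e-01,  6.71488879e-04, -1.26426777e-01],
       [ 1.26419174e-01, -6.91639574e-03, -9.91952799e-01]]), 't': array([ -44.54691236,  532.92477204, 1311.44733139])}
```

View pics/scene0.png

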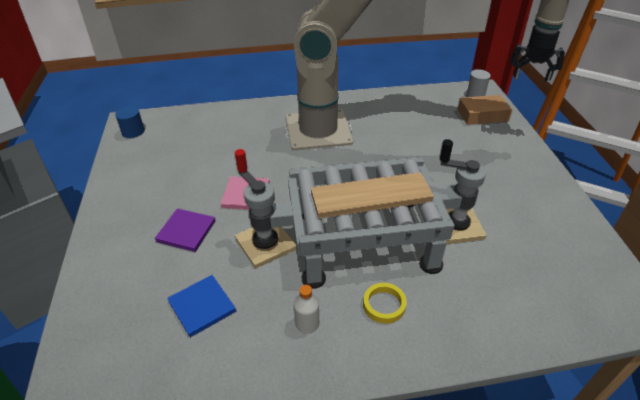

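View pics/top0.png

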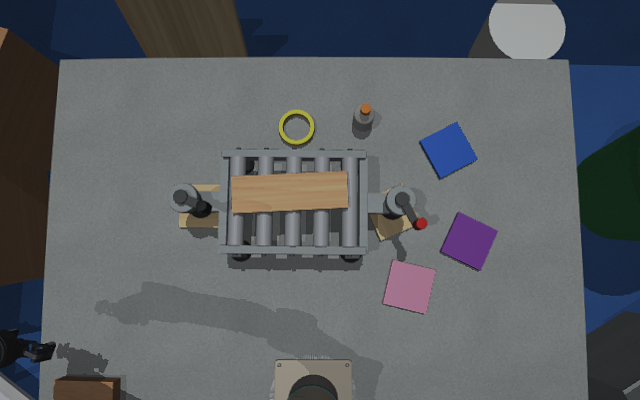

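The scene view shows the red knob at about (241,160) with its gear head near (260,195). In the top view the knob is at (420,224) and its hub near (400,200). The black knob is at the other end, near (205,209) in the top view.

```bash
cat > h.py <<'E'
from cell import status, eyes, ctrl
import cv2, numpy as np
def ray(n,uv,cp=None):
    c=cp or eyes.camera_params(n)
    K=np.array([[c['fx'],0,c['cx']],[0,c['fy'],c['cy']],[0,0,1]])
    p=cv2.undistortPoints(np.array([[uv]],float),K,c['dist'])[0,0]
    R=np.array(c['R']);t=np.array(c['t'])
    return -R.T@t, R.T@np.array([p[0],p[1],1])
def onz(n,uv,z,cp=None):
    o,d=ray(n,uv,cp); return o+d*(z-o[2])/d[2]
def proj(n,X):
    c=eyes.camera_params(n)
    K=np.array([[c['fx'],0,c['cx']],[0,c['fy'],c['cy']],[0,0,1]])
    return cv2.projectPoints(np.array([X],float),cv2.Rodrigues(np.array(c['R']))[0],np.array(c['t']),K,c['dist'])[0][0,0]
def red(p):
    h=cv2.cvtColor(p,cv2.COLOR_BGR2HSV)
    return (((h[...,0]<6)|(h[...,0]>174))&(h[...,1]>150)&(h[...,2]>60)).astype(np.uint8)
E
python3 - <<'E'
from h import *
T=None
for n,f in (("scene","pics/scene0.png"),("top","pics/top0.png")):
    p=cv2.imread(f); m=red(p)
    k,l,s,c=cv2.connectedComponentsWithStats(m)
    for i in range(1,k):
        if 20<s[i,4]<2000: print(n,s[i],c[i], onz(n,c[i],247), onz(n,c[i],274))
a=cv2.imread("pics/top0.png")[170:260,350:450]
b=cv2.imread("pics/scene0.png")[140:260,210:310]
cv2.imwrite("pics/crop0.png",np.hstack([cv2.resize(a,(400,360),interpolation=cv2.INTER_CUBIC),cv2.resize(b,(300,360),interpolation=cv2.INTER_CUBIC)]))
E
```

```text
scene [ 485    0   37   86 1602] [502.23158552  38.1897628 ] [-96.92517282 660.01727585 247.        ] [-40.43911325 626.83395186 274.        ]
scene [518   0  15  44 147] [524.63265306  21.56462585] [-227.29808306  811.69867774  247.        ] [-165.70133294  772.56935847  274.        ]
scene [504  66  10  28  89] [508.98876404  79.15730337] [179.15341372 553.53822294 247.        ] [224.81703923 524.52893701 274.        ]
scene [235 149  12  24 199] [240.68341709 160.4120603 ] [ 450.50466017 -245.74882971  247.        ] [ 485.53116598 -243.42561886  274.        ]
top [416 218  11  11  98] [420.85714286 223.04081633] [ 448.58650683 -250.38195573  247.        ] [ 446.52104159 -245.21704602  274.        ]
```

View pics/crop0.png

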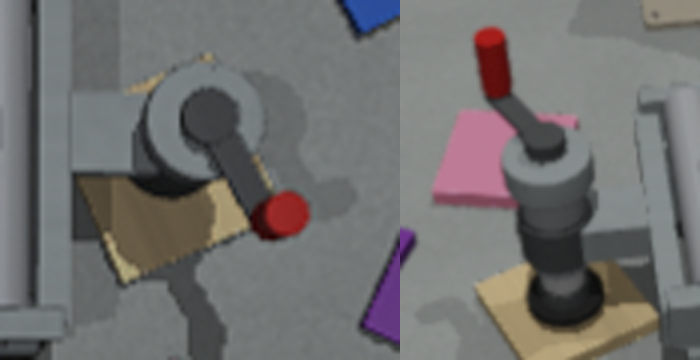

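```bash
python3 - <<'E'
from h import *
h=onz("top",(402.4,198.6),219); print(h)
hs=onz("scene",(210+146/3,140+133/3),219);print(hs)
for pt in [onz("top",(350+285/4,170+216/4),274),onz("top",(420.86,223.04),262),onz("scene",(210+90/3,140+35/3),274),onz("scene",(240.68,160.41),247)]:
    print(pt, np.linalg.norm((pt-h)[:2]), np.linalg.norm((pt-hs)[:2]),np.degrees(np.arctan2(*(pt-h)[1::-1])))
E
```

```text
[ 507.84646775 -213.89308403  219.        ]
[ 510.13796823 -209.49397698  219.        ]
[ 444.39876216 -246.03914265  274.        ] 71.12651003089304 75.21430947111827 -153.13074659589742
[ 447.44083586 -247.51901612  262.        ] 69.13424384642656 73.32689826487271 -150.8966771062575
[ 452.5786827  -244.12768997  274.        ] 62.99729724880182 67.17563119899482 -151.3188451384717
[ 450.49551121 -245.75658438  247.        ] 65.608039682999 69.80114165380431 -150.9439776212678
```

```bash
cat >> h.py <<'E'
from scipy.spatial.transform import Rotation as Ro
def pose():
    s=status.read_state(); return s, np.array(s['eef_pos']), Ro.from_euler('xyz',s['tool_rot']).as_matrix()
def rows(pts,roll=0):
    # shifts for going through world pts (tool rot fixed)
    s,p,R=pose()
    for q in pts:
        q=np.array(q,float); print(np.round(R.T@(q-p),1), np.round(q,1)); p=q
E
python3 - <<'E'
from h import *
s,p,R=pose(); print(np.round(R,3),p)
p=cv2.imread("pics/scene0.png")
b=p[180:270,220:310]
cv2.imwrite("pics/crop1.png",cv2.resize(b,(585,585),interpolation=cv2.INTER_CUBIC))
for z in (18,28,38): print(z,proj("scene",(509,-212,z)),proj("scene",(509+34,-212,z)))
E
```

```text
[[-0.    -0.959  0.284]
 [-0.002  0.284  0.959]
 [-1.    -0.    -0.002]] [184.305538   622.72096273 230.46968987]
18 [265.21193932 242.55470466] [266.10802494 252.41671531]
28 [264.86860114 239.96408296] [265.7618635  249.83279664]
38 [264.52163464 237.34347456] [265.41194065 247.21820337]
```

View pics/crop1.png

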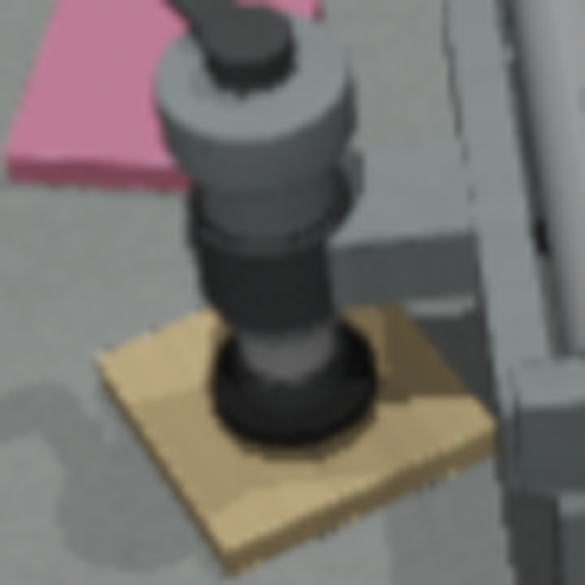

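The foot's lower rim is at about (264,249) in the scene image. That puts its underside near z≈32, so the gap is roughly 14 mm. I'll raise the arm and square the tool to the world axes.

Request:
apply_moves([
  [[-50, 0, 0], -8.2, 85],
  [[-50, 0, 0], -8.2, 85],
  [[-50, 0, 0], 0, 85],
  [[0, -50, 0], 0, 85],
  [[0, -50, -30], 0, 85],
  [[0, -50, -40], 0, 85],
  [[0, -40, -50], 0, 85],
  [[0, -30, -55], 0, 85],
  [[0, 0, -60], 0, 85],
  [[0, 0, -60], 0, 85],
])

```text
clock: 1.35
eef_pos: [408.5, 329.3, 378.6]
tool_rot: [2.591, 1.559, -2.105]
force: [1.5, -0.2, -0.1]
width: 84.9
```

Request:
apply_moves([
  [[0, 0, -60], 0, 85],
  [[0, -20, -60], 0, 85],
  [[0, -20, -60], 0, 85],
  [[0, 0, -60], 0, 85],
  [[0, 0, -60], 0, 85],
  [[0, 0, -60], 0, 85],
  [[0, 0, -60], 0, 85],
  [[0, 0, -60], 0, 85],
  [[0, 0, -50], 0, 85],
  [[0, 0, 0], 0, 85],
])

```text
clock: 2.6
eef_pos: [452.0, -217.9, 382.7]
tool_rot: [2.581, 1.556, -2.122]
force: [0.3, 0.8, -0.8]
width: 84.6
```

```bash
python3 - <<'E'
from h import *
s,p,R=pose(); print(np.round(R,3),p,s['qpos'],s['force'])
q,d=eyes.get_image("wrist"); cp=eyes.camera_params("wrist"); cv2.imwrite("pics/wrist1.png",q)
m=red(q); k,l,S,c=cv2.connectedComponentsWithStats(m)
for i in range(1,k):
    if S[i,4]>40: print(S[i],c[i],onz("wrist",c[i],274,cp))
E
```

```text
[[-0.008 -1.    -0.009]
 [-0.013 -0.009  1.   ]
 [-1.     0.008 -0.013]] [ 452.01088799 -217.93341305  382.6515437 ] [ 0.13045668  0.27628337  0.33680183  1.69467828 -0.08104105  1.18803895
  2.06560801] [ 0.27407059  0.83558648 -0.82054553]
[267 171  32  31 708] [281.87853107 186.55367232] [ 445.75227003 -243.14819983  274.        ]
```

View pics/wrist1.png

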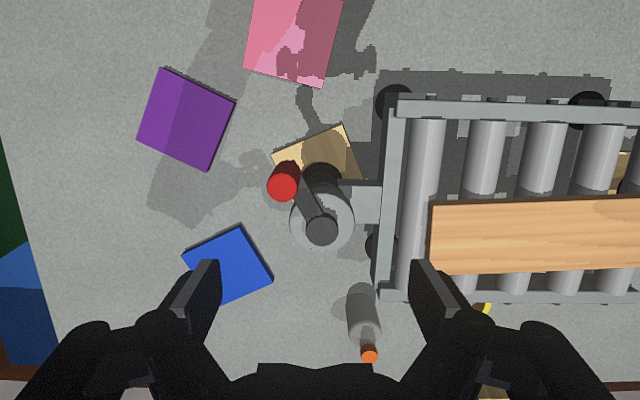

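```bash
python3 - <<'E'
from h import *
q=cv2.imread("pics/wrist1.png")
cv2.imwrite("pics/crop2.png",cv2.resize(q[150:270,250:370],(600,600),interpolation=cv2.INTER_CUBIC))
print(onz("wrist",(321,230),219), ray("wrist",(321,230))[0])
E
```

```text
[ 506.84161436 -210.5187079   219.        ] [ 373.07297693 -214.97734896  525.82228285]
```

View pics/crop2.png

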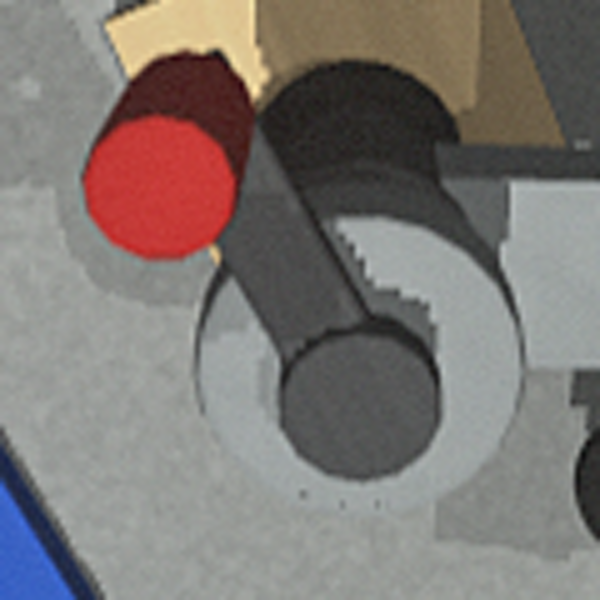

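```bash
python3 - <<'E'
from h import *
k=onz("wrist",(281.9,187.3),274);h=onz("wrist",(322.2,230.5),219)
print(k,h,np.linalg.norm((k-h)[:2]),np.degrees(np.arctan2(*(k-h)[1::-1])))
E
```

```text
[ 446.3717086  -243.14299569  274.        ] [ 507.37280025 -209.29345556  219.        ] 69.76334674128125 -150.97408114637145
```

Request:
apply_moves([
  [[30, 4, -23], 0, 85],
  [[40, 0, 0], 0, 85],
  [[40, 0, 0], 0, 85],
  [[30, 0, 0], 0, 85],
  [[12, 0, 0], 0, 85],
  [[0, 0, 0], 0, 85],
])

```text
clock: 3.4
eef_pos: [451.0, -230.6, 226.8]
tool_rot: [2.309, 1.563, -2.377]
force: [0.3, -0.5, 0.6]
width: 84.8
```

```bash
python3 - <<'E'
from h import *
s,p,R=pose(); print(np.round(R,3),p,s['force'])
q,d=eyes.get_image("wrist"); cv2.imwrite("pics/wrist2.png",q)
E
```

```text
[[-0.005 -1.    -0.026]
 [-0.005 -0.026  1.   ]
 [-1.     0.006 -0.005]] [ 450.95192763 -230.57506043  226.77876464] [ 0.30369656 -0.49236292  0.56310612]
```

View pics/wrist2.png

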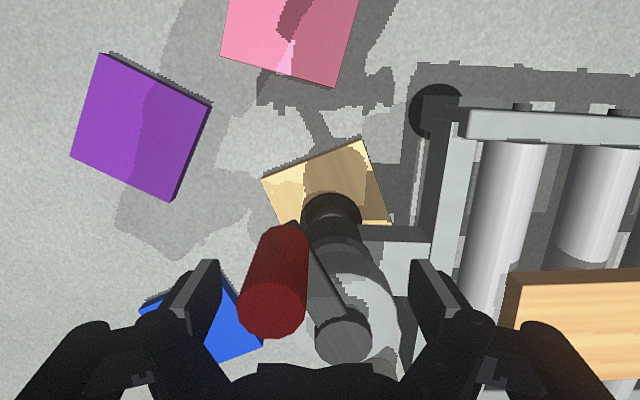

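The knob stands between the fingers but about 13 mm off centre, toward the left finger. I'll correct that and close.

Request:
apply_moves([
  [[-2, 4, -13], 0, 85],
  [[0, 1, -3], 0, 85],
  [[0, 0, 0], 0, 50],
  [[0, 0, 0], 0, 40],
])

```text
clock: 3.95
eef_pos: [448.2, -249.4, 232.8]
tool_rot: [-2.971, 1.562, -1.375]
force: [-0.2, -0.1, -0.1]
width: 51.1
```

```bash
python3 - <<'E'
from h import *
s,p,R=pose(); print(np.round(R,3),p,s['force'],s['width'])
q,d=eyes.get_image("wrist"); cv2.imwrite("pics/wrist3.png",q)
E
```

```text
[[ 0.002 -1.    -0.025]
 [-0.008 -0.025  1.   ]
 [-1.    -0.001 -0.008]] [ 448.16052392 -249.39267487  232.80545005] [-0.20724599 -0.13681439 -0.08876276] 51.114077494252435
```

View pics/wrist3.png

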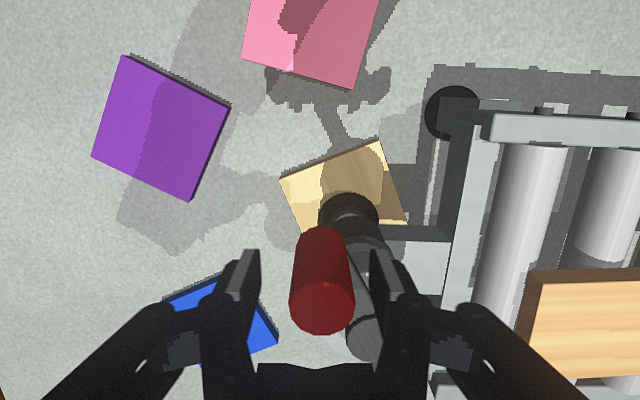

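Request:
apply_moves([
  [[3, 1, 0], 0, 20],
  [[0, 0, 0], 0, 10],
  [[0, 0, 0], 0, 10],
  [[0, 0, 0], 0, 10],
])

```text
clock: 4.5
eef_pos: [447.6, -248.2, 230.5]
tool_rot: [-2.79, 1.563, -1.193]
force: [-0.9, -0.8, 2.9]
width: 24.6
```

```bash
python3 - <<'E'
from h import *
s,p,R=pose(); print(np.round(R,3),p,s['force'],s['torque'],s['width'])
E
```

```text
[[ 0.003 -1.    -0.026]
 [-0.007 -0.026  1.   ]
 [-1.    -0.003 -0.007]] [ 447.62685721 -248.23908078  230.5389588 ] [-0.93708181 -0.7752813   2.86109819] [0.05332081 0.16284763 0.02907977] 24.61220391775505
```

```bash
cat >> h.py <<'E'
import json,sys,os
def arc(C,n,step,r=70,z=230.5):
    s,p,R=pose()
    L=json.load(open('log.json')) if os.path.exists('log.json') else []
    L.append(list(p[:2])); json.dump(L,open('log.json','w'))
    C=np.array(C,float); v=p[:2]-C; th=np.arctan2(v[1],v[0])
    u=v/np.linalg.norm(v); t=np.array([u[1],-u[0]]) # cw tangent
    f=s['force'][:2]
    print('clk %.2f r %.1f th %.1fdeg z %.1f w %.1f F_t %.1f F_r %.1f Fz %.1f tilt %.3f'%(s['clock'],np.linalg.norm(v),np.degrees(th),p[2],s['width'],f@t,f@u,s['force'][2],-R[2,0]))
    if len(L)>=4:
        A=np.array(L); sol=np.linalg.lstsq(np.c_[2*A,np.ones(len(A))],(A**2).sum(1),rcond=None)[0]
        print('fit',sol[:2],np.sqrt(sol[2]+sol[:2]@sol[:2]))
    for i in range(1,n+1):
        a=th-step*i; q=np.array([*(C+r*np.array([np.cos(a),np.sin(a)])),z])
        print(np.round(R.T@(q-p),1)); p=q
E
python3 -c "
from h import *
arc((508.5,-211),5,0.12)"
```

```text
clk 4.50 r 71.4 th -148.5deg z 230.5 w 24.6 F_t -0.2 F_r 1.2 Fz 2.9 tilt 1.000
[-0.   2.6  8.2]
[-0.1  2.8  7.9]
[-0.1  1.9  8.2]
[-0.1  0.9  8.4]
[-0.1 -0.1  8.4]
```

Request:
apply_moves([
  [[0, 2.6, 8.2], 0, 10],
  [[0, 2.8, 8], 0, 10],
  [[0, 1.9, 8.2], 0, 10],
])

```text
clock: 4.88
eef_pos: [440.5, -230.8, 230.6]
tool_rot: [-2.784, 1.551, -1.192]
force: [1.4, -6.7, -0.7]
width: 24.9
```

```bash
python3 -c "
from h import *
arc((508.5,-211),6,0.12)"
```

```text
clk 4.88 r 70.8 th -163.8deg z 230.6 w 24.9 F_t -6.8 F_r 0.6 Fz -0.7 tilt 1.000
[-0.1  0.9  8.4]
[-0.2  0.7  8.4]
[-0.2 -0.3  8.4]
[-0.1 -1.3  8.3]
[-0.1 -2.3  8.1]
[-0.1 -3.3  7.7]
```

Request:
apply_moves([
  [[0, 0.9, 9], 0, 10],
  [[0, 0.5, 9], 0, 10],
  [[0, -0.4, 9], 0, 10],
  [[0, -1.4, 9], 0, 10],
])

```text
clock: 5.38
eef_pos: [439.0, -201.8, 230.5]
tool_rot: [-2.852, 1.54, -1.268]
force: [-1.1, -6.3, 2.8]
width: 25.0
```

```bash
python3 -c "
from h import *
arc((508.5,-211),6,0.15)"
```

```text
clk 5.38 r 70.1 th 172.5deg z 230.5 w 25.0 F_t -6.4 F_r 0.2 Fz 2.8 tilt 1.000
[-0.3 -2.4 10.2]
[-0.3 -3.8  9.8]
[-0.2 -5.2  9.1]
[-0.2 -6.5  8.2]
[-0.1 -7.7  7.2]
[-0.1 -8.7  5.9]
```

Request:
apply_moves([
  [[0, -2.4, 10.2], 0, 10],
  [[0, -3.8, 9.8], 0, 10],
  [[0, -5.2, 9.1], 0, 10],
  [[0, -6.5, 8.2], 0, 10],
])

```text
clock: 5.88
eef_pos: [452.8, -169.8, 230.3]
tool_rot: [-2.998, 1.534, -1.422]
force: [-3.4, -5.2, 7.4]
width: 24.5
```

```bash
python3 -c "
from h import *
arc((508.5,-211),6,0.15)"
```

```text
clk 5.88 r 69.2 th 143.5deg z 230.3 w 24.5 F_t -6.2 F_r -0.3 Fz 7.4 tilt 0.999
fit [ 508.59131205 -212.90583221] 70.451299837706
[-0.4 -6.3  8.4]
[-0.2 -8.   6.8]
[-0.2 -8.9  5.5]
[-0.1 -9.6  4.1]
[ -0.  -10.2   2.6]
[  0.  -10.4   1.1]
```

Request:
apply_moves([
  [[-0.6, -6.5, 8.2], 0, 10],
  [[-0.6, -8, 6.8], 0, 10],
  [[-0.4, -9, 5.4], 0, 10],
  [[-0.4, -9.6, 3.9], 0, 10],
])

```text
clock: 6.38
eef_pos: [478.7, -149.2, 230.3]
tool_rot: [2.947, 1.531, -1.77]
force: [-5.9, -1.8, 7.8]
width: 24.6
```

```bash
python3 -c "
from h import *
print(pose()[0]['torque'],pose()[2].round(3))
arc((508.6,-212.),6,0.15)"
```

```text
[ 0.7468066   1.02600961 -0.03971614] [[-0.008 -1.     0.004]
 [-0.039  0.005  0.999]
 [-0.999  0.008 -0.039]]
clk 6.38 r 69.5 th 115.5deg z 230.3 w 24.6 F_t -6.1 F_r 0.9 Fz 7.8 tilt 0.999
fit [ 508.35764194 -212.90395707] 70.23736305710197
[-0.4 -9.6  4.3]
[ -0.2 -10.2   2.3]
[ -0.1 -10.5   0.8]
[ -0.  -10.5  -0.8]
[  0.  -10.2  -2.4]
[ 0.1 -9.8 -3.9]
```

Request:
apply_moves([
  [[-0.6, -9.6, 4.3], 0, 10],
  [[-0.5, -10.2, 2.3], 0, 10],
  [[-0.3, -10.5, 0.8], 0, 10],
])

```text
clock: 6.75
eef_pos: [502.4, -143.0, 230.2]
tool_rot: [2.634, 1.528, -2.089]
force: [-6.2, 0.4, 8.1]
width: 24.5
```

```bash
python3 -c "
from h import *
arc((508.4,-212.5),6,0.15)"
```

```text
clk 6.75 r 69.7 th 95.0deg z 230.2 w 24.5 F_t -6.2 F_r 0.9 Fz 8.1 tilt 0.999
fit [ 508.23934344 -212.88295913] 70.13359349287269
[ -0.5 -10.5   0.5]
[ -0.2 -10.4  -1.3]
[ -0.1 -10.1  -2.9]
[-0.  -9.5 -4.4]
[ 0.  -8.8 -5.7]
[ 0.1 -7.8 -7. ]
```

Still at the friction level after 2.04 rad.

Request:
apply_moves([
  [[-0.6, -10.5, 0.5], 0, 10],
  [[-0.4, -10.4, -1.3], 0, 10],
  [[-0.3, -10.1, -2.9], 0, 10],
])

```text
clock: 7.12
eef_pos: [527.1, -145.5, 230.3]
tool_rot: [2.328, 1.524, -2.4]
force: [-6.2, 1.2, 8.6]
width: 24.6
```

```bash
python3 -c "
from h import *
arc((508.3,-212.7),6,0.15)"
```

```text
clk 7.12 r 69.8 th 74.4deg z 230.3 w 24.6 F_t -6.3 F_r -0.5 Fz 8.6 tilt 0.999
fit [ 508.0898605  -212.83158952] 70.0059415784158
[ -0.4 -10.   -3.2]
[-0.2 -9.3 -4.9]
[-0.1 -8.5 -6.2]
[-0.  -7.4 -7.4]
[ 0.1 -6.3 -8.4]
[ 0.1 -4.9 -9.3]
```

Request:
apply_moves([
  [[-0.6, -10, -3.2], 0, 10],
  [[-0.4, -9.3, -4.9], 0, 10],
  [[-0.3, -8.5, -6.2], 0, 10],
])

```text
clock: 7.5
eef_pos: [548.9, -156.5, 230.3]
tool_rot: [2.041, 1.518, -2.688]
force: [-5.1, 3.0, 8.2]
width: 24.7
```

```bash
python3 -c "
from h import *
arc((508.1,-212.8),6,0.15)"
```

```text
clk 7.50 r 69.5 th 54.0deg z 230.3 w 24.7 F_t -5.9 F_r -0.6 Fz 8.2 tilt 0.999
fit [ 507.812302   -212.68878057] 69.77094041826636
[-0.4 -8.4 -6.3]
[-0.1 -7.  -7.8]
[-0.1 -5.8 -8.7]
[ 0.  -4.4 -9.5]
[  0.1  -2.9 -10.1]
[  0.2  -1.4 -10.4]
```

Request:
apply_moves([
  [[-0.5, -8.4, -6.3], 0, 10],
  [[-0.4, -7, -7.8], 0, 10],
])

```text
clock: 7.75
eef_pos: [560.4, -167.2, 230.3]
tool_rot: [1.864, 1.513, -2.865]
force: [-4.7, 4.4, 6.5]
width: 24.7
```

```bash
python3 -c "
from h import *
arc((507.9,-212.7),6,0.15)
p,d=eyes.get_image('scene'); cv2.imwrite('pics/scene2.png',p)
cv2.imwrite('pics/crop3.png',cv2.resize(p[180:270,220:310],(585,585),interpolation=cv2.INTER_CUBIC))"
```

```text
clk 7.75 r 69.5 th 40.9deg z 230.3 w 24.7 F_t -6.4 F_r -0.7 Fz 6.5 tilt 0.998
fit [ 507.71492144 -212.62517906] 69.6879346219822
[-0.4 -6.8 -8. ]
[-0.1 -5.1 -9.2]
[-0.  -3.6 -9.8]
[  0.1  -2.1 -10.3]
[  0.1  -0.6 -10.5]
[  0.2   1.  -10.4]
```

View pics/crop3.png

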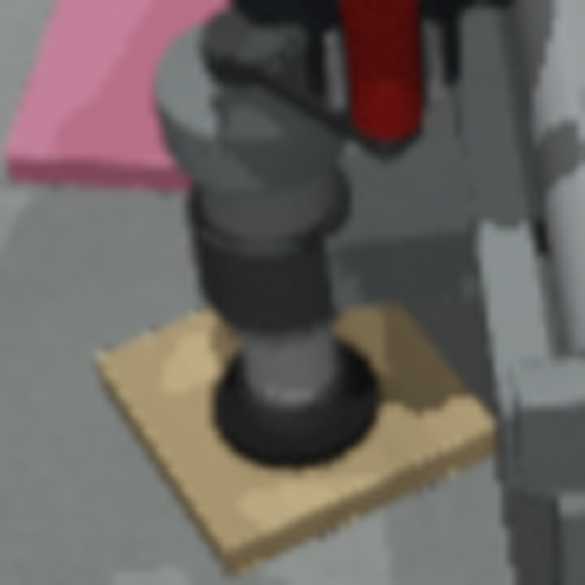

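The foot is nearly down: its lower rim is at about (264,252), so the underside is near z≈20. I'll keep going in small steps.

Request:
apply_moves([
  [[-0.4, -6.8, -8], 0, 10],
  [[-0.3, -5.1, -9.2], 0, 10],
])

```text
clock: 8.05
eef_pos: [569.4, -180.5, 230.3]
tool_rot: [1.712, 1.507, -3.017]
force: [-5.4, 6.3, 6.7]
width: 24.9
```

```bash
python3 -c "
from h import *
arc((507.8,-212.7),4,0.15)"
```

```text
clk 8.05 r 69.6 th 27.6deg z 230.3 w 24.9 F_t -8.1 F_r -1.9 Fz 6.7 tilt 0.998
fit [ 507.68650642 -212.60156659] 69.66312010562926
[-0.4 -4.7 -9.4]
[ -0.1  -2.8 -10.1]
[  0.   -1.3 -10.4]
[  0.1   0.3 -10.5]
```

Request:
apply_moves([
  [[-0.4, -4.7, -9.6], 0, 10],
  [[-0.2, -2.8, -10.3], 0, 10],
])

```text
clock: 8.3
eef_pos: [574.4, -193.5, 230.3]
tool_rot: [1.537, 1.501, 3.094]
force: [-3.7, 7.8, 7.9]
width: 24.9
```

```bash
python3 -c "
from h import *
arc((507.7,-212.6),4,0.12)
for i in range(3): eyes.get_image('top'); arc((507.7,-212.6),0,0.12)"
```

```text
clk 8.30 r 69.3 th 16.0deg z 230.3 w 24.9 F_t -8.5 F_r -1.4 Fz 7.9 tilt 0.998
fit [ 507.61279039 -212.52597314] 69.59600859732406
[-0.4 -2.5 -8. ]
[-0.1 -0.9 -8.3]
[-0.   0.1 -8.4]
[ 0.1  1.1 -8.3]
clk 8.35 r 69.3 th 14.8deg z 230.4 w 24.8 F_t -7.7 F_r -0.9 Fz 5.0 tilt 0.998
fit [ 507.58142878 -212.49297598] 69.56730095063682
clk 8.40 r 69.4 th 14.9deg z 230.4 w 25.1 F_t -4.5 F_r -1.2 Fz 6.6 tilt 0.998
fit [ 507.56974958 -212.48071277] 69.55662451990698
clk 8.45 r 69.4 th 14.9deg z 230.4 w 24.5 F_t -4.9 F_r -1.6 Fz 6.2 tilt 0.998
fit [ 507.56169033 -212.4722464 ] 69.54925731884083
```

Request:
apply_moves([
  [[-0.4, -2, -8.5], 0, 10],
  [[-0.2, -0.9, -9], 0, 10],
  [[-0.1, 0.2, -9], 0, 10],
])

```text
clock: 8.82
eef_pos: [576.8, -207.2, 230.4]
tool_rot: [1.303, 1.494, 2.868]
force: [-1.7, 8.9, 5.4]
width: 24.7
```

```bash
python3 -c "
from h import *
arc((507.6,-212.5),4,0.12)"
```

```text
clk 8.82 r 69.4 th 4.4deg z 230.4 w 24.7 F_t -9.0 F_r -1.0 Fz 5.4 tilt 0.997
fit [ 507.54924323 -212.4532761 ] 69.53638018673105
[-0.4 -0.8 -8.3]
[-0.1  0.8 -8.4]
[-0.   1.8 -8.2]
[ 0.   2.8 -7.9]
```

Request:
apply_moves([
  [[-0.4, -0.5, -9.5], 0, 10],
  [[-0.2, 0.9, -9.5], 0, 10],
  [[-0.1, 1.9, -9], 0, 10],
])

```text
clock: 9.2
eef_pos: [576.6, -220.8, 230.4]
tool_rot: [1.084, 1.487, 2.661]
force: [1.2, 9.1, 3.7]
width: 24.7
```

```bash
python3 -c "
from h import *
arc((507.6,-212.5),4,0.12)"
```

```text
clk 9.20 r 69.5 th -6.8deg z 230.4 w 24.7 F_t -9.2 F_r 0.1 Fz 3.7 tilt 0.996
fit [ 507.55029385 -212.45547318] 69.53764915377347
[-0.4  1.1 -8.3]
[-0.1  2.5 -8. ]
[-0.   3.5 -7.6]
[ 0.   4.3 -7.2]
```

Request:
apply_moves([
  [[-0.4, 1.2, -9.2], 0, 10],
  [[-0.2, 2.6, -9], 0, 10],
])

```text
clock: 9.45
eef_pos: [575.2, -229.0, 230.4]
tool_rot: [0.957, 1.482, 2.542]
force: [-0.1, 10.9, 4.4]
width: 24.8
```

```bash
python3 -c "
from h import *
arc((507.6,-212.5),4,0.12)
p,d=eyes.get_image('scene'); cv2.imwrite('pics/scene3.png',p)
cv2.imwrite('pics/crop4.png',cv2.resize(p[180:270,220:310],(585,585),interpolation=cv2.INTER_CUBIC))"
```

```text
clk 9.45 r 69.6 th -13.7deg z 230.4 w 24.8 F_t -10.6 F_r -2.7 Fz 4.4 tilt 0.996
fit [ 507.55616893 -212.47035963] 69.5456506387497
[-0.4  2.2 -8.1]
[-0.1  3.5 -7.6]
[-0.   4.4 -7.1]
[ 0.   5.2 -6.6]
```

View pics/crop4.png

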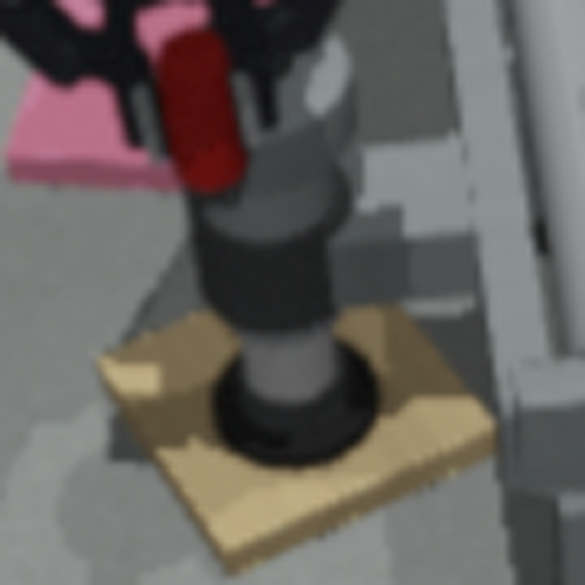

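The foot's rim hasn't moved since 3.0 rad, so it sits on the pad. The load is up about 4.4 N, from 6.2 to 10.6, so I'll stop and release.

Request:
apply_moves([
  [[0, 0, 0], 0, 45],
  [[0, 0, 0], 0, 70],
  [[0, 0, 0], 0, 85],
  [[0, 0, 0], 0, 85],
  [[-30, 0, 0], 0, 85],
  [[-50, 0, 0], 0, 85],
  [[-50, 0, 0], 0, 85],
  [[-30, 0, 0], 0, 85],
  [[0, 0, 0], 0, 85],
])

```text
clock: 10.62
eef_pos: [585.9, -238.7, 392.1]
tool_rot: [0.995, 1.479, 2.576]
force: [-0.0, -0.3, -0.7]
width: 85.0
```

```bash
python3 -c "
from h import *
s,p,R=pose();print(s['clock'],p,s['force'],s['width'],R.round(3))
q,d=eyes.get_image('wrist'); cp=eyes.camera_params('wrist');cv2.imwrite('pics/wrist5.png',q)
m=red(q); k,l,S,c=cv2.connectedComponentsWithStats(m)
for i in range(1,k):
    if S[i,4]>40: print(S[i],c[i],onz('wrist',c[i],274,cp))
p,d=eyes.get_image('scene'); cv2.imwrite('pics/scene5.png',p)"
```

```text
10.625 [ 585.85286927 -238.69661769  392.14591433] [-0.00142238 -0.28412999 -0.71532048] 84.95941989452079 [[-0.078 -0.997 -0.009]
 [ 0.049 -0.013  0.999]
 [-0.996  0.077  0.05 ]]
[303 175  30  28 645] [317.80310078 188.1627907 ] [ 573.56738088 -230.14567853  274.        ]
```

View pics/scene5.png

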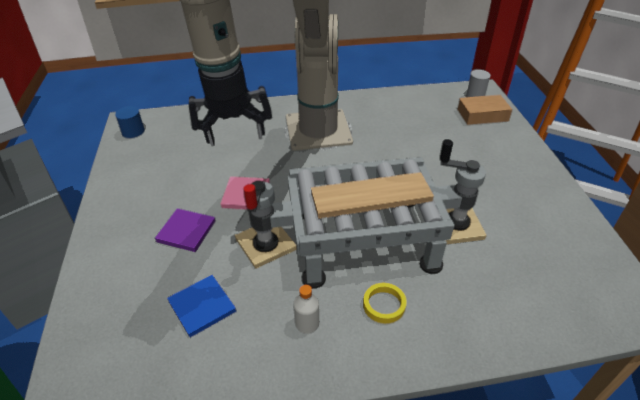

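View pics/wrist5.png

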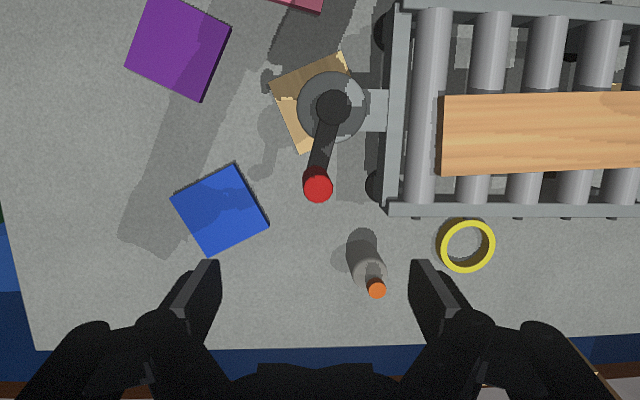

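The gripper is clear, and the crank stayed put: the knob is at (574,-230), which is where I let it go. Everything else looks unmoved.

```bash
python3 -c "
from h import *
print(ctrl.finish_job())"
```

```text
the job is handed in; nothing more can be done
None
```

I wound the red-knob crank clockwise about 3.9 rad (223°), until its foot pressed on the pad, then let go, backed the arm off and handed the job in at about 10.7 s.

- **Load:** the force at the knob held at about 6.2 N while the foot hung clear, then rose to about 10.6 N. By the given figures that is roughly 1 rad past first touch, or about 60 N on the pad. I met no end stop.
- **Foot:** in the scene camera its rim came down and then stayed still for the last 0.9 rad or so, so it is on the pad.
- **After letting go:** the knob measured (574, -230) mm against (575, -229) mm at release, so the crank held. The gripper was clear and the wrist force was near zero.
- **Other things:** the black-knob crank, board, tape roll, glue bottle and coloured pads looked unmoved in the last pictures.

**Disagreement:** the load readings were noisy. Between about 3.2 and 3.8 rad the force rose only about 1.1 N, where roughly 2.4 N was expected, so the 60 N figure is approximate. The last three readings before release were 9.0, 9.2 and 10.6 N.

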